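# Snap the spring clip onto the rotator spindle

## Task

Pick up the steel spring clip and press it sideways, level and mouth first, into the groove of the sample rotator's spindle, just above the carousel, until it snaps fully home and keeps the carousel from lifting off. Then let go of it. Press no harder than the clip needs, never ram it into the rotator, and leave the other things on the bench alone.

Things in the scene. Friction and masses are not known exactly. Their poses are not given: they have to be found in the camera images.
- clip_grip (a point): Loose steel spring clip (about 70 g): middle of its solid upright finger tab, 27 mm above the clip's underside, which lies on the bench at first. The tab is 20 mm long (clip's x), 12 mm thick (y) and reaches 44 mm above the underside; take it across the 12 mm. Axes: x from the tab to the open mouth, z up. The clip's eye is 34 mm ahead along x.
- clip_eye (a point): Middle of the clip's eye, in the mid-plane of its flat 5 mm thick fork (2.5 mm above the underside); axes as clip_grip. The fork is 34 mm wide. The eye's closed end is a flat 9.5 mm behind this point; two jaws reach 12 mm ahead of it and end in round inward noses (radius 4 mm) that leave a mouth 13.2 mm wide.
- jaw_left (a joint): Opening angle of the clip's left jaw (+y side), rad: 0 shut, about 0.11 as its nose passes the widest part of the groove's floor, 0.18 at its stop; sprung shut. Pressing the level, centred (to 2 mm) clip into the groove takes about 6 to 12 N; past the widest part it snaps in, then its closed end meets the groove's floor and the force rises again.
- jaw_right (a joint): The same for the right jaw (-y side). Jaws, carousel and spindle are polished and slide easily (friction about 0.25). Over 40 N between the clip and the rotator would spoil them.
- rotator: Sample rotator, fixed: grey base block 120 x 120 x 20 mm, origin at the centre of its underside, z up along the spindle's axis. In it stands a steel spindle with a flat aluminium carousel disc, 113 mm across, 14 mm thick. Both were slid up or down in a tight bush and stay there: the disc's flat top is 41 to 69 mm above the bench. That height is not measured: feel for it.
- rotator_bush (a point): Point on the spindle's axis at the top of its bush, 26 mm above the bench. The spindle's groove begins flush with the carousel's top, is 7 mm high, 18 mm in diameter at its floor and runs all round, so the clip may come from any side, sliding flat on the carousel. Above it is a 24 mm thick head, 18 mm high, the spindle's top end; the clip cannot go over that.
- coverslip_box: Small square blue lidded box, 31 x 31 x 24 mm, loose bystander; origin at the centre of its underside.
- dropper_b: White dropper bottle with ribbed green cap, 32 mm across, 69 mm high, loose bystander; origin at the centre of its underside.
- slide_box: White lidded box, 35 x 83 x 28 mm, loose bystander; origin at the centre of its underside.
Not all that is in view belongs to the job. Leave any pink look-alike of the part that bears clip_grip alone. Of the things that look like the rotator, the larger one is meant.

How it is judged:
By the outcome, as a careful person would: the job done as asked, in the order asked, and still so for the second after the job is handed in, with the robot touching nothing.
It also fails if it takes over 43 s, if anything falls off the work surface, if the arm or the gripper's body presses on something with over 40 N, if the wrist force passes 120 N, or if a joint passes its speed limit or range.

## Robot

A 7-joint arm with a two-finger parallel gripper is mounted at the origin on a cart in front of the work surface, level with it; the furniture and walls round the work are solid. World frame = base frame: x ahead of the robot, y to its left, z up, the work surface at z = 0. Lengths are in m, angles in rad, forces in N, time in s.
With the tool pointing down it reaches from about 0.4 to 0.85 m from the base axis. Payload 10.4 kg.
Tool frame: the origin (TCP) lies at the very end of the fingers, on their centre line; the grasp point (between the pads) lies 19 mm behind it (arm.tcp_to_grasp is the distance from the TCP to the grasp point, in m); z points along the fingers, y is the direction in which the jaws open and shut (so a half turn about z gives the same grasp; the last joint's range is limited). The gripper opens to 85 mm and grips with 20 to 120 N. Pads are 22 mm wide; open, the fingers measure 114 mm over their backs; the gripper's body (76 mm by 85 mm) begins 54 mm behind the grasp point. The pads swing forward as they close: fully open they stand 13 mm farther back than shut.
Start: joints at [-1.368, 0.332, -0.065, 1.46, 0.022, 1.35, -0.088], TCP at [0.14, 0.609, 0.231] pointing down, gripper open.
Joint ranges: [-2.6, 2.6], [-0.5, 2.12], [-1.47, 1.34], [0.16, 2.42], [-1.27, 4.41], [0.06, 2.06], [-2.6, 2.6]. Speed limits (rad/s): [2.22, 2.22, 2.79, 2.79, 3.14, 3.14, 3.14].

## Interface

Orientations are given as a 3x3 rotation matrix whose columns are the frame's x, y, z axes.
In Python, from workcell import arm gives the robot as it stands.
- The arm moves only by the tool jog_arm, never from a script. Its argument "moves" is one flat list of numbers, 6 for each row, row after row: the shift along the tool's x, y, z in mm, then the turn, a rotation vector about the tool's x, y, z in rad. A call has 1 to 10 rows; each row shifts and turns the commanded pose from where the row before left it, along the tool's axes as they then stand; what a row does not reach is not made up. A row lasts 1/10 s, in which the tool goes at most 50 mm and 8.59 degrees, less where a joint would pass 70% of its speed; a pose out of reach is approached as far as the arm can. A call with a gripper value outside its range is refused whole. "grip" is the closure, from -1 (fully open) to 1 (shut), set as the call begins (left out, the last holds). The fingers move at their own pace and stop on an object; "newtons" is the grip in N (left out, the last holds). Time passes only in rows, so rows that do not move let the fingers close. It gives the time, the measured TCP pose, the force and the opening at its end, in the units of the state.
- arm.sense(): the state, without advancing time (a new reading comes with each control period).
- arm.snapshot(name): name is "side" or "top" or "wrist"; returns a dict with "image" (400x640x3 uint8, blue, green, red), "K" (3x3 intrinsics, pixels), "R" (3x3) and "t" (3): a world point X has camera coordinates R X + t; the wrist camera has in their place "mount" (4x4, takes a point from camera to tool coordinates, whose origin is the TCP and whose axes are the flange's). Camera axes: x right, y down, z forward; pixel columns grow to the right and rows downward; lengths in m; the calibration is good to about 2 mm. A picture is of the moment at which its call begins: read the wrist's pose just before it. There is no depth.
- arm.job_done(): hands the job in, once; it reports no verdict.
The state is a dict: "clock": time; "joint_positions": joint angles; "qd": joint speeds; "joint_efforts": joint torques, N m; "ee_pos": TCP position; "eef_rot": TCP orientation; "wrist_force": force on the tool from outside, world axes, zero at the start; "wrist_torque": the same for the moment, N m; "opening": finger opening in m.
Only numpy, scipy, OpenCV 4.12 (cv2) and the standard library are available. Lean on these libraries where they do the work, as an engineer would, in place of code of your own. Each camera call takes 0.05 s, during which the arm holds its last target. There are 200 camera calls.

## Working session

There is one attempt and no reset: what is moved stays moved. The work goes in short steps, Python scripts to look and compute and a tool call to move; the robot and the scene stay as the last step left them, time stands still between calls to the robot, and variables do not carry over. Pictures are saved under pics/ and viewed, about 8 in all and at most 12, crops included, and the job is handed in when it is done.

Besides the shell and the picture viewer there is one more tool, called after "Emit:" in YAML: its name, and indented under it one key for each argument. jog_arm: Moves the arm, as the interface text tells. Its arguments: {"type":"object","properties":{"moves":{"type":"array"},"grip":{"type":"number"},"newtons":{"type":"number"}},"required":["moves"]}

```bash
mkdir -p pics
cat > h.py <<'E'
import numpy as np, cv2
from workcell import arm
def snap(name, fn=None):
    s=arm.sense(); d=arm.snapshot(name)
    if name=="wrist":
        T=np.eye(4);T[:3,:3]=s["eef_rot"];T[:3,3]=s["ee_pos"];M=T@np.array(d["mount"])
        d["R"]=M[:3,:3].T; d["t"]=-M[:3,:3].T@M[:3,3]
    d["R"]=np.array(d["R"]);d["t"]=np.array(d["t"]);d["K"]=np.array(d["K"])
    if fn: cv2.imwrite("pics/"+fn,d["image"])
    return d
def ray(d,u,v):
    r=d["R"].T@np.linalg.solve(d["K"],[u,v,1.]); return -d["R"].T@d["t"], r/np.linalg.norm(r)
def onz(d,u,v,z):
    c,r=ray(d,u,v); return c+r*(z-c[2])/r[2]
def proj(d,X):
    p=d["K"]@(d["R"]@np.array(X)+d["t"]); return p[:2]/p[2]
def tri(d1,p1,d2,p2):
    A=np.zeros((3,3));b=np.zeros(3)
    for d,p in((d1,p1),(d2,p2)):
        c,r=ray(d,*p);P=np.eye(3)-np.outer(r,r);A+=P;b+=P@c
    return np.linalg.solve(A,b)
E
python3 - <<'E'
from h import *
import pickle
D={n:snap(n,n+"0.png") for n in("top","side","wrist")}
pickle.dump(D,open("D0.pkl","wb"))
s=arm.sense();print(s["clock"],s["ee_pos"],s["eef_rot"],s["opening"],arm.tcp_to_grasp)
for n in D: print(n,-D[n]["R"].T@D[n]["t"],D[n]["R"][2],D[n]["K"][0])
E
```

```text
0.15 [0.13989221 0.60886111 0.23071007] [[-9.74614893e-01  2.23887885e-01 -1.60206778e-04]
 [ 2.23887928e-01  9.74614327e-01 -1.05351141e-03]
 [-7.97286201e-05 -1.06263628e-03 -9.99999432e-01]] 0.08562295474392072 0.0187
top [ 0.51984182 -0.00702579  0.91703546] [ 0.08359563  0.00693636 -0.99647562] [408.25082056   0.         318.10892327]
side [0.36156477 0.7390259  0.39176636] [ 0.27219463 -0.88659827 -0.37397003] [507.84781626   0.         319.63072136]
wrist [0.05753572 0.62708929 0.37350078] [ 0.31515564 -0.0743454  -0.9461235 ] [305.25366499   0.         319.46206044]
```

View pics/top0.png

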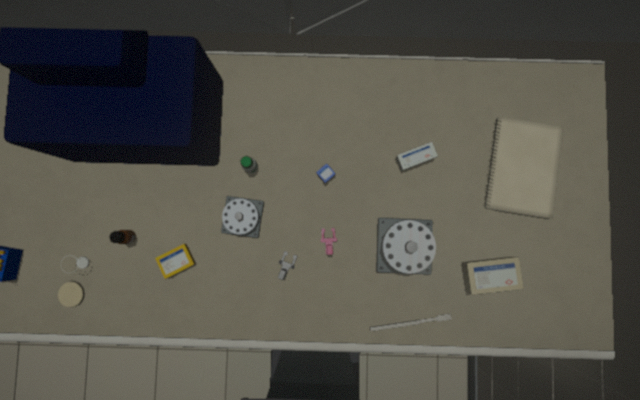

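View pics/side0.png

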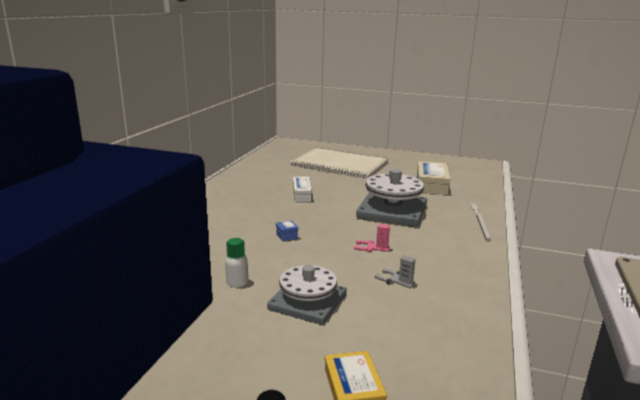

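The top view shows the grey clip near (287,265), its pink look-alike at (329,242), the large rotator at (406,246) and the small one at (240,217). In the side view the clip is at (400,272) and the rotator at (393,195).

Run:
```python
from h import *
import pickle
D=pickle.load(open("D0.pkl","rb"))
t=D["top"]["image"];s=D["side"]["image"]
def crop(i,x,y,w,h,f): return cv2.resize(i[y:y+h,x:x+w],None,fx=f,fy=f,interpolation=cv2.INTER_CUBIC)
a=crop(t,265,240,50,50,6);b=crop(t,370,210,75,75,4);c=crop(s,365,245,60,50,6);d=crop(s,350,160,90,75,4)
def pad(i): 
    o=np.zeros((300,380,3),np.uint8);o[:i.shape[0],:i.shape[1]]=i;return o
cv2.imwrite("pics/c1.png",np.vstack([np.hstack([pad(a),pad(b)]),np.hstack([pad(c),pad(d)])]))
```

```text
(no output)
```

View pics/c1.png

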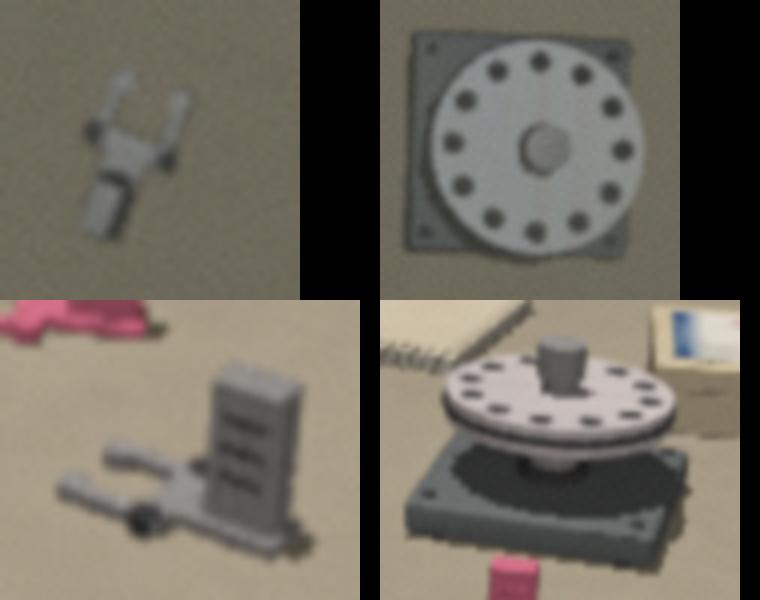

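The crop shows the clip's tab top at about (282,274.7) and its noses at (285.7,252.8) and (295.2,256.3) in the top view. The spindle head's top is at (411.8,247) in the top view and (395.7,171) in the side view.

Run:
```python
from h import *
import pickle
np.set_printoptions(precision=4,suppress=True)
D=pickle.load(open("D0.pkl","rb"));T=D["top"];S=D["side"]
tab=onz(T,282,274.7,.044);n=(onz(T,285.7,252.8,.003)+onz(T,295.2,256.3,.003))/2
print("tab",tab,"nosemid",n,"dist",np.linalg.norm((n-tab)[:2]),"yaw",np.degrees(np.arctan2(*(n-tab)[1::-1])))
# side: tab top centre approx
print("tri tab",tri(T,(282,274.7),S,(365+257/6,245+80/6/1-0)))
print("tri head",tri(T,(411.8,247),S,(395.7,171)))
c=[onz(T,(x-380)/4+370,y/4+210,.02) for x,y in((415,30),(630,40),(626,258),(406,250))]
print("corners",np.array(c),np.mean(c,0))
for e in(c[1]-c[0],c[2]-c[1],c[3]-c[2],c[0]-c[3]):print(np.linalg.norm(e),np.degrees(np.arctan2(e[1],e[0])))
# disc: top-view ellipse extents -> centre at z
for z in(.041,.055,.069):print(z,onz(T,(537-380)/4+370,147/4+210,z),onz(T,411.8,247,z+.025))
for n,uv in(("pink",(329,242)),("blue",(326,174)),("slide",(416,156)),("tongs",(445,318))):print(n,onz(T,*uv,.02))
```

```text
tab [0.4283 0.0707 0.044 ] nosemid [0.4687 0.0572 0.003 ] dist 0.04264477874598355 yaw -18.503613598300337
tri tab [0.4288 0.071  0.0417]
tri head [ 0.4959 -0.1933  0.0855]
corners [[ 0.5558 -0.135   0.02  ]
 [ 0.5537 -0.2528  0.02  ]
 [ 0.4355 -0.2513  0.02  ]
 [ 0.4364 -0.1321  0.02  ]] [ 0.4953 -0.1928  0.02  ]
0.11781596426137672 -91.04736386592118
0.11814528324400043 179.2344574336343
0.11919391481685652 89.59194323510728
0.11947640176210672 -1.4259342970687148
0.041 [ 0.4945 -0.1979  0.041 ] [ 0.4949 -0.1978  0.066 ]
0.055 [ 0.4949 -0.1949  0.055 ] [ 0.4953 -0.1946  0.08  ]
0.069 [ 0.4953 -0.1918  0.069 ] [ 0.4957 -0.1915  0.094 ]
pink [ 0.4992 -0.0273  0.02  ]
blue [ 0.6489 -0.0167  0.02  ]
slide [ 0.6947 -0.2155  0.02  ]
tongs [ 0.344  -0.2807  0.02  ]
```

View pics/wrist0.png

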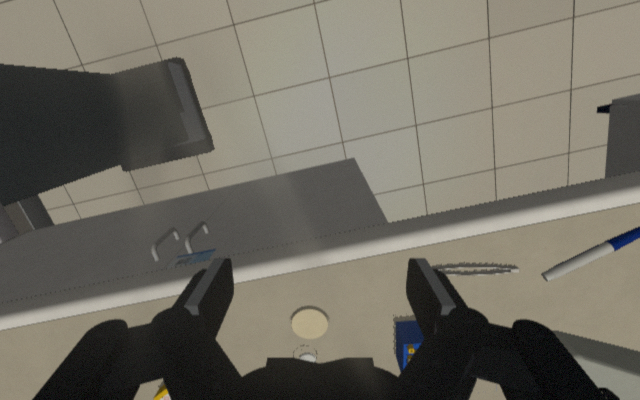

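The wrist view doesn't show the work yet. Moving toward the clip.

Emit:
jog_arm:
  moves: [-35,-20,0,0,0,0,-35,-20,0,0,0,0,-35,-20,0,0,0,0,-35,-20,0,0,0,0,-35,-20,0,0,0,0,-35,-20,0,0,0,0,-35,-20,0,0,0,0]
  grip: -1
  newtons: 40

```text
clock: 0.85
ee_pos: [0.3483, 0.4164, 0.2312]
eef_rot: [[-0.975, 0.224, -0.0], [0.224, 0.975, -0.0], [0.0, -0.0, -1.0]]
wrist_force: [-0.3, 0.5, -0.1]
opening: 0.0851
```

Emit:
jog_arm:
  moves: [-16,-32,8,0,0,0.01,-16,-32,8,0,0,0.01,-16,-32,8,0,0,0.01,-16,-32,8,0,0,0.01,-16,-32,8,0,0,0.01,-16,-32,10,0,0,0.01,-16,-32,10,0,0,0.01,-16,-32,10,0,0,0.01,-16,-32,10,0,0,0.01,-16,-32,10,0,0,0.01]

```text
clock: 1.85
ee_pos: [0.4158, 0.0654, 0.1409]
eef_rot: [[-0.947, 0.32, 0.0], [0.32, 0.947, 0.0], [0.0, 0.0, -1.0]]
wrist_force: [0.9, -0.2, 1.1]
opening: 0.0853
```

```bash
cat > st.py <<'E'
from h import *
np.set_printoptions(precision=4,suppress=True)
def st():
    s=arm.sense();R=np.array(s["eef_rot"])
    print("t",s["clock"],"p",np.array(s["ee_pos"]),"yaw clip",np.degrees(np.arctan2(-R[1,0],-R[0,0])),"z",R[:,2],"F",np.array(s["wrist_force"]),"op",s["opening"])
    return s,R,np.array(s["ee_pos"])
E
python3 - <<'E'
from st import *
import pickle
st();d=snap("wrist");print(proj(d,[.4285,.071,.044]))
pickle.dump(d,open("D1.pkl","wb"));cv2.imwrite("pics/w1.png",d["image"])
E
```

```text
t 1.85 p [0.4158 0.0654 0.1409] yaw clip -18.688470633573978 z [ 0.0001  0.0004 -1.    ] F [ 0.8642 -0.1561  1.1423] op 0.08529399946033467
[331.767  211.8587]
```

View pics/w1.png

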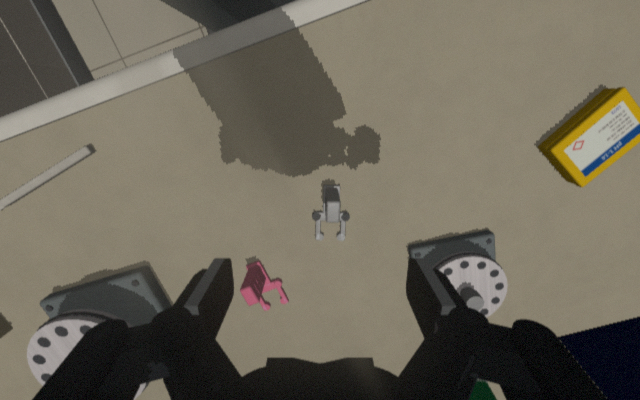

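The clip is at (331,210) between the fingers and well aligned, with its tab top near (332,210) and its noses near (320,236) and (344,236). I'll refine from an enlarged crop.

Run:
```python
import cv2
i=cv2.imread("pics/w1.png")[170:250,290:380];cv2.imwrite("pics/w1c.png",cv2.resize(i,None,fx=7,fy=7,interpolation=cv2.INTER_CUBIC))
```

```text
(no output)
```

View pics/w1c.png

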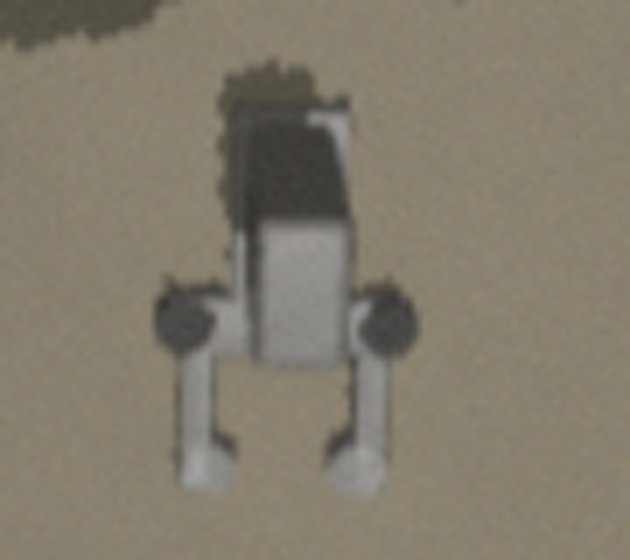

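Run:
```python
from st import *
import pickle
d=pickle.load(open("D1.pkl","rb"))
q=lambda u,v,z:onz(d,290+u/7,170+v/7,z)
tab=q(302,292,.044);n=(q(207,465,.005)+q(355,467,.005))/2
back=(q(260,222,.044)+q(347,222,.044))/2;fr=(q(345,362,.044)+q(255,362,.044))/2
v=n-tab;print(tab,n,np.linalg.norm(v[:2]),"yaw",np.degrees(np.arctan2(v[1],v[0])),np.linalg.norm(fr-back))
v=q(207,465,.005)-q(355,467,.005);print("yaw from noses",np.degrees(np.arctan2(v[1],v[0]))-90, np.linalg.norm(v))
s,R,p=st();print("tool delta mm",1000*R.T@(np.r_[tab[:2],.010]-p))
```

```text
[0.4287 0.0721 0.044 ] [0.4685 0.0579 0.005 ] 0.042279653388219915 yaw -19.74083207914495 0.018110963823030665
yaw from noses -199.52989794240386 0.021340932262255592
t 1.9 p [0.4156 0.0597 0.1395] yaw clip -19.033124108903554 z [-0.0016 -0.0018 -1.    ] F [-0.7231 -6.3344 -1.7127] op 0.08567295051636639
tool delta mm [ -8.4512  16.319  129.4633]
```

Emit:
jog_arm:
  moves: [-4,8,30,0,0,0.01,-4,8,30,0,0,0,0,0,0,0,0,0,0,0,0,0,0,0,0,0,0,0,0,0]

```text
clock: 2.4
ee_pos: [0.4292, 0.0795, 0.0826]
eef_rot: [[-0.944, 0.33, 0.001], [0.33, 0.944, 0.001], [-0.001, 0.001, -1.0]]
wrist_force: [0.0, -0.8, -0.1]
opening: 0.0853
```

Run:
```python
from st import *
s,R,p=st();print("tool delta mm",1000*R.T@(np.r_[.4286,.0717,.010]-p))
```

```text
t 2.4 p [0.4292 0.0795 0.0826] yaw clip -19.240290803525447 z [ 0.0014  0.0007 -1.    ] F [ 0.0349 -0.8404 -0.1365] op 0.08529676025363545
tool delta mm [-1.9438 -7.64   72.6164]
```

Emit:
jog_arm:
  moves: [-1,-4,15,0,0,0.005,-1,-4,15,0,0,0,0,0,15,0,0,0,0,0,15,0,0,0,0,0,12,0,0,0,0,0,0,0,0,0,0,0,0,0,0,0]

```text
clock: 3.1
ee_pos: [0.4283, 0.0713, 0.01]
eef_rot: [[-0.942, 0.334, 0.001], [0.334, 0.942, 0.0], [-0.0, 0.001, -1.0]]
wrist_force: [-0.6, 0.2, 0.8]
opening: 0.0852
```

Emit:
jog_arm:
  moves: [0,0,0,0,0,0,0,0,0,0,0,0,0,0,0,0,0,0,0,0,0,0,0,0,0,0,0,0,0,0,0,0,0,0,0,0,0,0,0,0,0,0,0,0,0,0,0,0]
  grip: 1
  newtons: 50

```text
clock: 3.9
ee_pos: [0.428, 0.0713, 0.0095]
eef_rot: [[-0.943, 0.334, 0.0], [0.334, 0.943, 0.0], [-0.0, 0.0, -1.0]]
wrist_force: [-1.1, 0.1, 5.9]
opening: 0.0116
```

Run:
```python
from st import *
st()
```

```text
t 3.9 p [0.428  0.0713 0.0095] yaw clip -19.522459930416037 z [ 0.0002  0.0003 -1.    ] F [-1.1174  0.0635  5.8548] op 0.011556744788236348
```

Emit:
jog_arm:
  moves: [0,0,-10,0,0,0,0,0,-25,0,0,0,0,0,-35,0,0,0,0,0,-35,0,0,0,0,0,-25,0,0,0,0,0,0,0,0,0,0,0,0,0,0,0,0,0,0,0,0,0]

```text
clock: 4.7
ee_pos: [0.4272, 0.0709, 0.1384]
eef_rot: [[-0.942, 0.334, -0.002], [0.334, 0.942, -0.001], [0.001, -0.001, -1.0]]
wrist_force: [-0.8, 0.1, -0.9]
opening: 0.0111
```

Run:
```python
from st import *
import pickle
s,R,p=st();d=snap("wrist");pickle.dump(d,open("D2.pkl","wb"));e=snap("side")
pickle.dump(e,open("E2.pkl","wb"))
tp=p+R@[0,0,-.03]; u=proj(d,tp).astype(int);w=proj(e,tp).astype(int);print(u,w)
def crop(d,c,a):
    x,y=c[0]-a,c[1]-a; x,y=max(0,min(x,640-2*a)),max(0,min(y,400-2*a));print("org",x,y); return cv2.resize(d["image"][y:y+2*a,x:x+2*a],(400,400),interpolation=cv2.INTER_CUBIC)
cv2.imwrite("pics/c2.png",np.hstack([crop(d,u+[0,15],50),crop(e,w,50)]))
```

```text
t 4.7 p [0.4272 0.0709 0.1384] yaw clip -19.527967035948173 z [-0.0015 -0.0006 -1.    ] F [-0.8388  0.1401 -0.9159] op 0.011129523167644638
[321 296] [417 176]
org 271 261
org 367 126
```

View pics/c2.png

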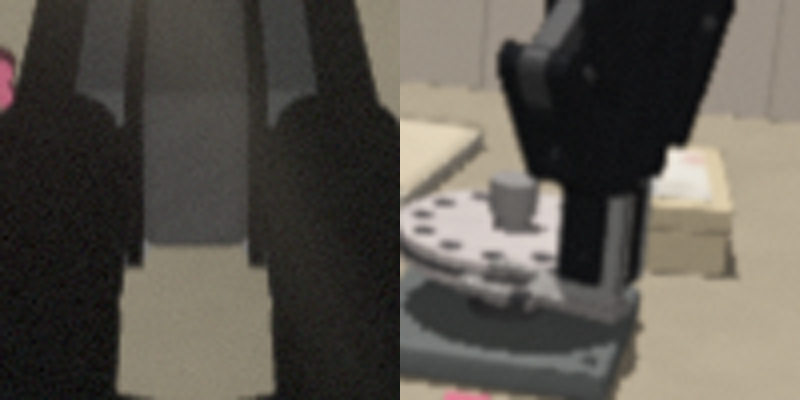

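The clip is held firmly and looks level, with its fork seen below the fingers at (545–640, 290). Carrying it to a pre-insertion point.

Emit:
jog_arm:
  moves: [-9,-28,0,0,0,0,-9,-28,0,0,0,0,-9,-28,0,0,0,0,-9,-28,0,0,0,0,-9,-28,0,0,0,0,-9,-28,0,0,0,0,-9,-28,0,0,0,0,-9,-28,0,0,0,0,0,0,0,0,0,0,0,0,0,0,0,0]

```text
clock: 5.8
ee_pos: [0.4204, -0.1642, 0.1387]
eef_rot: [[-0.942, 0.336, -0.001], [0.336, 0.942, -0.0], [0.001, -0.001, -1.0]]
wrist_force: [1.0, 0.7, -0.6]
opening: 0.0116
```

Emit:
jog_arm:
  moves: [0,0,8,0,0,0,0,0,10,0,0,0,0,0,10,0,0,0,0,0,0,0,0,0,0,0,0,0,0,0,0,0,0,0,0,0]

```text
clock: 6.4
ee_pos: [0.4211, -0.164, 0.1115]
eef_rot: [[-0.943, 0.334, 0.0], [0.334, 0.943, -0.0], [-0.0, 0.0, -1.0]]
wrist_force: [-0.1, -0.1, -0.2]
opening: 0.0113
```

Run:
```python
from st import *
import pickle
s,R,p=st();d=snap("wrist");e=snap("top");f=snap("side")
pickle.dump((s,d,e,f),open("D3.pkl","wb"))
S=[.4953,-.1932,.0855];print([proj(x,S) for x in(d,e,f)])
print("delta tool",1000*R.T@(np.r_[np.array(S[:2]),.07]-p))
def cr(d,x,y,w,h): return cv2.resize(d["image"][y:y+h,x:x+w],(400,400*h//w),interpolation=cv2.INTER_CUBIC)
a=cr(f,350,120,90,100);b=cr(e,370,210,80,60)
o=np.zeros((600,800,3),np.uint8);o[:a.shape[0],:400]=a;o[:300,400:]=b;w=cr(d,220,240,200,150);o[300:,400:]=w
cv2.imwrite("pics/c3.png",o)
```

```text
t 6.4 p [ 0.4211 -0.164   0.1115] yaw clip -19.51918613023205 z [ 0.0003 -0.0001 -1.    ] F [-0.1202 -0.0757 -0.2259] op 0.01133041308815283
[array([316.9898, 341.9144]), array([411.7075, 247.0825]), array([396.2064, 171.0371])]
delta tool [-79.709   -2.7326  41.4779]
```

View pics/c3.png

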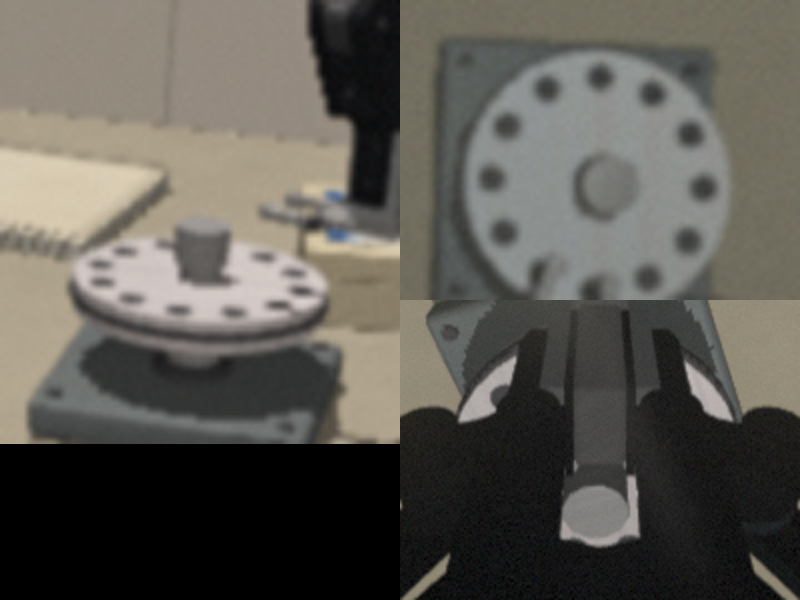

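The wrist view shows the spindle head between the fingers at about (318,345.5) px, 1 px from prediction. The side view shows the clip level above the disc.

Run:
```python
from st import *
import pickle
s,d,e,f=pickle.load(open("D3.pkl","rb"));R=np.array(s["eef_rot"]);p=np.array(s["ee_pos"])
for z in(.080,.0855,.090):
    X=onz(d,318,345.5,z);print("head",z,X,1000*R.T@(X-p))
X=onz(d,220+201/2,240+165/2,p[2]+.0345);print("tab front",1000*R.T@(X-p))
print("head tri wrist/side",tri(d,(318,345.5),f,(350+202*90/400,120+222*90/400)),tri(e,(370+609/5-80,210+185/5),f,(350+202*90/400,120+222*90/400)))
# nose heights seen in side view
for q in((268,211),(318,190)):
    c,r=ray(f,350+q[0]*90/400,120+q[1]*90/400)
    # intersect with vertical plane containing the nose line (46 mm ahead)
    u=-R[:,0];o=p+u*.042;k=u@(o-c)/(u@r);print("nose",1000*R.T@(c+k*r-p))
```

```text
head 0.08 [ 0.5036 -0.1955  0.08  ] [-88.3237  -2.0704  31.4804]
head 0.0855 [ 0.4985 -0.1936  0.0855] [-82.8806  -2.0324  25.9788]
head 0.09 [ 0.4943 -0.1921  0.09  ] [-78.4271  -2.0012  21.4775]
tab front [-10.3363  -0.5036 -34.497 ]
head tri wrist/side [ 0.4968 -0.193   0.0875] [ 0.4962 -0.1928  0.0877]
nose [-42.      15.2255   6.2102]
nose [-42.     -30.8056   8.0108]
```

Emit:
jog_arm:
  moves: [-8,-1,5,0,0,0,-8,-1,8,0,0,0,0,0,8,0,0,0,0,0,6,0,0,0,0,0,3,0,0,0,0,0,0,0,0,0,0,0,0,0,0,0,0,0,0,0,0,0]

```text
clock: 7.35
ee_pos: [0.4354, -0.1712, 0.0816]
eef_rot: [[-0.942, 0.334, 0.001], [0.334, 0.942, 0.0], [-0.0, 0.0, -1.0]]
wrist_force: [0.5, -0.6, -1.3]
opening: 0.0116
```

Emit:
jog_arm:
  moves: [0,0,1,0,0,0,0,0,1,0,0,0,0,0,0,0,0,0,0,0,0,0,0,0]

```text
clock: 7.75
ee_pos: [0.4353, -0.1712, 0.0793]
eef_rot: [[-0.942, 0.334, -0.0], [0.334, 0.942, 0.0], [0.0, 0.0, -1.0]]
wrist_force: [0.3, 0.8, -0.5]
opening: 0.0118
```

Emit:
jog_arm:
  moves: [0,0,1,0,0,0,0,0,1,0,0,0,0,0,1,0,0,0,0,0,1,0,0,0,0,0,0,0,0,0,0,0,0,0,0,0]

```text
clock: 8.35
ee_pos: [0.4353, -0.1712, 0.0752]
eef_rot: [[-0.942, 0.334, -0.0], [0.334, 0.942, 0.0], [0.0, 0.0, -1.0]]
wrist_force: [0.5, 0.7, -0.2]
opening: 0.0112
```

Emit:
jog_arm:
  moves: [0,0,1,0,0,0,0,0,0,0,0,0,0,0,0,0,0,0]

```text
clock: 8.65
ee_pos: [0.4353, -0.1712, 0.0742]
eef_rot: [[-0.942, 0.334, -0.0], [0.334, 0.942, 0.0], [0.0, 0.0, -1.0]]
wrist_force: [-0.5, -0.2, -0.3]
opening: 0.011
```

Emit:
jog_arm:
  moves: [0,0,1,0,0,0,0,0,0,0,0,0,0,0,0,0,0,0]

```text
clock: 8.95
ee_pos: [0.4353, -0.1712, 0.0732]
eef_rot: [[-0.942, 0.334, -0.0], [0.334, 0.942, 0.0], [0.0, 0.0, -1.0]]
wrist_force: [-0.2, -0.2, -1.0]
opening: 0.0112
```

Emit:
jog_arm:
  moves: [0,0,0.7,0,0,0,0,0,0,0,0,0,0,0,0,0,0,0]

```text
clock: 9.25
ee_pos: [0.4354, -0.1712, 0.0727]
eef_rot: [[-0.942, 0.334, 0.0], [0.334, 0.942, 0.0], [-0.0, 0.0, -1.0]]
wrist_force: [-1.3, 0.8, 3.4]
opening: 0.0114
```

Emit:
jog_arm:
  moves: [0,0,0.7,0,0,0,0,0,0,0,0,0,0,0,0,0,0,0]

```text
clock: 9.55
ee_pos: [0.4355, -0.1713, 0.0726]
eef_rot: [[-0.942, 0.334, 0.0], [0.334, 0.942, 0.001], [-0.0, 0.001, -1.0]]
wrist_force: [-5.4, 2.8, 14.8]
opening: 0.0114
```

Emit:
jog_arm:
  moves: [0,0,0.7,0,0,0,0,0,0,0,0,0,0,0,0,0,0,0]

```text
clock: 9.85
ee_pos: [0.4356, -0.1713, 0.0725]
eef_rot: [[-0.942, 0.335, 0.0], [0.335, 0.942, 0.001], [-0.0, 0.001, -1.0]]
wrist_force: [-9.6, 3.3, 26.0]
opening: 0.0114
```

Contact came at TCP z ≈ 0.0727, so the disc top is about 63 mm above the bench. Backing off to just above it.

Emit:
jog_arm:
  moves: [0,0,-2.2,0,0,0,0,0,0,0,0,0,0,0,0,0,0,0]

```text
clock: 10.15
ee_pos: [0.4352, -0.1711, 0.0732]
eef_rot: [[-0.943, 0.334, -0.0], [0.334, 0.943, 0.0], [0.0, 0.0, -1.0]]
wrist_force: [0.6, 0.5, -1.0]
opening: 0.0114
```

Run:
```python
from st import *
import pickle
s,R,p=st();d=snap("wrist");f=snap("side")
pickle.dump((s,d,f),open("D4.pkl","wb"))
print(proj(d,[.4958,-.193,.088]))
def cr(d,x,y,w,h): return cv2.resize(d["image"][y:y+h,x:x+w],(400,400*h//w),interpolation=cv2.INTER_CUBIC)
cv2.imwrite("pics/c4.png",np.hstack([cr(d,270,290,100,100),cr(f,360,140,80,80)]))
```

```text
t 10.15 p [ 0.4352 -0.1711  0.0732] yaw clip -19.519640486966843 z [-0.0002  0.0001 -1.    ] F [ 0.596   0.4704 -0.9697] op 0.011406107440008098
[320.5471 376.7513]
```

View pics/c4.png

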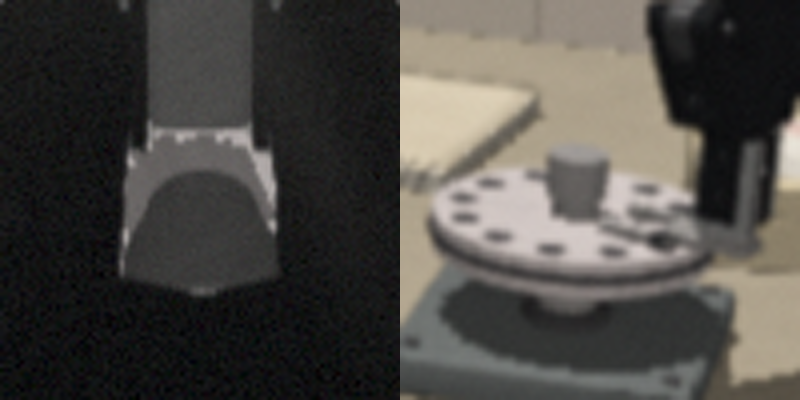

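The head (centre about column 199 in the crop) lines up with the tab (200), and the fork lies flat just over the disc. Pushing in.

Emit:
jog_arm:
  moves: [-3,0,0,0,0,0,-3,0,0,0,0,0,-3,0,0,0,0,0,-3,0,0,0,0,0,0,0,0,0,0,0,0,0,0,0,0,0]

```text
clock: 10.85
ee_pos: [0.4466, -0.1753, 0.0733]
eef_rot: [[-0.942, 0.334, -0.0], [0.334, 0.942, -0.0], [0.0, -0.0, -1.0]]
wrist_force: [-0.6, 0.0, -0.5]
opening: 0.0113
```

Emit:
jog_arm:
  moves: [-1,0,0,0,0,0,-1,0,0,0,0,0,0,0,0,0,0,0,0,0,0,0,0,0]

```text
clock: 11.25
ee_pos: [0.4485, -0.1759, 0.0734]
eef_rot: [[-0.942, 0.334, 0.0], [0.334, 0.942, 0.0], [-0.0, 0.0, -1.0]]
wrist_force: [0.2, 0.5, -0.5]
opening: 0.0111
```

Emit:
jog_arm:
  moves: [-1,0,0,0,0,0,-1,0,0,0,0,0,0,0,0,0,0,0,0,0,0,0,0,0]

```text
clock: 11.65
ee_pos: [0.4495, -0.1762, 0.0729]
eef_rot: [[-0.943, 0.334, -0.002], [0.334, 0.943, 0.001], [0.002, 0.0, -1.0]]
wrist_force: [-4.9, 2.3, 0.7]
opening: 0.0114
```

Emit:
jog_arm:
  moves: [-1,0,0,0,0,0,-1,0,0,0,0,0,0,0,0,0,0,0]

```text
clock: 11.95
ee_pos: [0.451, -0.1768, 0.0729]
eef_rot: [[-0.942, 0.334, -0.003], [0.334, 0.942, 0.001], [0.003, 0.0, -1.0]]
wrist_force: [-5.7, 3.4, 2.1]
opening: 0.0113
```

Emit:
jog_arm:
  moves: [-1,0,0,0,0,0,-1,0,0,0,0,0,0,0,0,0,0,0]

```text
clock: 12.25
ee_pos: [0.4533, -0.1776, 0.0729]
eef_rot: [[-0.942, 0.334, -0.002], [0.334, 0.942, 0.001], [0.002, 0.0, -1.0]]
wrist_force: [-3.4, 1.8, -0.6]
opening: 0.0115
```

Emit:
jog_arm:
  moves: [-1,0,0,0,0,0,-1,0,0,0,0,0,0,0,0,0,0,0]

```text
clock: 12.55
ee_pos: [0.4559, -0.1785, 0.0732]
eef_rot: [[-0.943, 0.334, -0.0], [0.334, 0.943, 0.0], [0.0, -0.0, -1.0]]
wrist_force: [-2.7, 2.2, -0.3]
opening: 0.011
```

Emit:
jog_arm:
  moves: [-1,0,0,0,0,0,-1,0,0,0,0,0,0,0,0,0,0,0]

```text
clock: 12.85
ee_pos: [0.4591, -0.1796, 0.0738]
eef_rot: [[-0.943, 0.334, 0.002], [0.334, 0.943, -0.001], [-0.003, 0.0, -1.0]]
wrist_force: [3.4, -0.3, -3.4]
opening: 0.0114
```

Emit:
jog_arm:
  moves: [-1,0,0,0,0,0,-1,0,0,0,0,0,0,0,0,0,0,0]

```text
clock: 13.15
ee_pos: [0.4606, -0.1802, 0.0737]
eef_rot: [[-0.942, 0.334, 0.002], [0.334, 0.942, -0.0], [-0.002, 0.0, -1.0]]
wrist_force: [4.7, -0.6, -1.7]
opening: 0.0115
```

Emit:
jog_arm:
  moves: [-1,0,0,0,0,0,-1,0,0,0,0,0,0,0,0,0,0,0]

```text
clock: 13.45
ee_pos: [0.462, -0.1807, 0.0735]
eef_rot: [[-0.942, 0.334, 0.001], [0.334, 0.942, -0.0], [-0.001, -0.0, -1.0]]
wrist_force: [3.7, -0.6, -2.2]
opening: 0.0112
```

Emit:
jog_arm:
  moves: [-1,0,0,0,0,0,0,0,0,0,0,0,0,0,0,0,0,0]

```text
clock: 13.75
ee_pos: [0.4626, -0.1808, 0.0733]
eef_rot: [[-0.943, 0.334, -0.0], [0.334, 0.943, 0.0], [0.0, 0.0, -1.0]]
wrist_force: [3.6, 0.8, -1.6]
opening: 0.0114
```

Emit:
jog_arm:
  moves: [-0.7,0,0,0,0,0,0,0,0,0,0,0,0,0,0,0,0,0]

```text
clock: 14.05
ee_pos: [0.463, -0.1811, 0.0732]
eef_rot: [[-0.942, 0.334, -0.001], [0.334, 0.942, 0.0], [0.001, 0.0, -1.0]]
wrist_force: [0.4, 0.8, -0.5]
opening: 0.0112
```

Emit:
jog_arm:
  moves: [-0.7,0,0,0,0,0,0,0,0,0,0,0,0,0,0,0,0,0]

```text
clock: 14.35
ee_pos: [0.4637, -0.1815, 0.0733]
eef_rot: [[-0.942, 0.335, -0.0], [0.335, 0.942, -0.0], [0.0, -0.0, -1.0]]
wrist_force: [-0.1, -0.2, 0.3]
opening: 0.0109
```

Emit:
jog_arm:
  moves: [-0.5,0,0,0,0,0,0,0,0,0,0,0,0,0,0,0,0,0]

```text
clock: 14.65
ee_pos: [0.4641, -0.1815, 0.0733]
eef_rot: [[-0.942, 0.334, -0.001], [0.334, 0.942, 0.0], [0.001, 0.0, -1.0]]
wrist_force: [-2.3, 0.3, 1.1]
opening: 0.0111
```

Emit:
jog_arm:
  moves: [-0.5,0,0,0,0,0,0,0,0,0,0,0,0,0,0,0,0,0]

```text
clock: 14.95
ee_pos: [0.4642, -0.1816, 0.0731]
eef_rot: [[-0.942, 0.334, -0.001], [0.334, 0.942, 0.001], [0.001, 0.0, -1.0]]
wrist_force: [-6.1, 0.6, 0.9]
opening: 0.0113
```

Emit:
jog_arm:
  moves: [-0.4,0,0,0,0,0,0,0,0,0,0,0,0,0,0,0,0,0]

```text
clock: 15.25
ee_pos: [0.4643, -0.1815, 0.073]
eef_rot: [[-0.942, 0.334, -0.002], [0.334, 0.942, 0.001], [0.002, 0.0, -1.0]]
wrist_force: [-6.7, 2.8, 1.2]
opening: 0.0114
```

The clip is home: the force rises at exactly the predicted depth. Relaxing, then releasing.

Emit:
jog_arm:
  moves: [0.8,0,0.3,0,0,0,0,0,0,0,0,0,0,0,0,0,0,0]

```text
clock: 15.55
ee_pos: [0.4642, -0.1815, 0.0729]
eef_rot: [[-0.942, 0.334, -0.001], [0.334, 0.942, 0.0], [0.001, 0.0, -1.0]]
wrist_force: [-4.0, 0.9, 0.8]
opening: 0.0115
```

Emit:
jog_arm:
  moves: [0,0,0,0,0,0,0,0,0,0,0,0,0,0,0,0,0,0,0,0,0,0,0,0,0,0,0,0,0,0,0,0,0,0,0,0,0,0,0,0,0,0,0,0,0,0,0,0]
  grip: -1

```text
clock: 16.35
ee_pos: [0.4645, -0.1816, 0.0731]
eef_rot: [[-0.943, 0.334, 0.0], [0.334, 0.943, 0.0], [-0.0, 0.0, -1.0]]
wrist_force: [-0.2, -0.2, -0.4]
opening: 0.0854
```

Emit:
jog_arm:
  moves: [0,0,-5,0,0,0,0,0,-15,0,0,0,0,0,-25,0,0,0,0,0,-25,0,0,0,15,0,-25,0,0,0,25,0,-25,0,0,0,25,15,-10,0,0,0,0,20,0,0,0,0,0,0,0,0,0,0,0,0,0,0,0,0]

```text
clock: 17.35
ee_pos: [0.415, -0.127, 0.2033]
eef_rot: [[-0.943, 0.334, 0.0], [0.334, 0.943, 0.0], [-0.0, 0.0, -1.0]]
wrist_force: [1.1, -1.1, -0.5]
opening: 0.0855
```

Run:
```python
from st import *
s,R,p=st();d=snap("wrist");f=snap("side");e=snap("top")
c=proj(d,[.48,-.188,.07]).astype(int);print(c)
def cr(d,x,y,w,h): return cv2.resize(d["image"][y:y+h,x:x+w],(400,400*h//w),interpolation=cv2.INTER_CUBIC)
x,y=max(0,min(c[0]-50,540)),max(0,min(c[1]-50,300))
a=np.hstack([cr(d,x,y,100,100),cr(f,350,150,90,90)])
b=np.hstack([cr(e,370,210,80,40),cr(e,280,140,160,80)])
cv2.imwrite("pics/c5.png",np.vstack([a,b]))
```

```text
t 17.35 p [ 0.415  -0.127   0.2033] yaw clip -19.492379053463036 z [ 0.0004  0.0001 -1.    ] F [ 1.1253 -1.089  -0.5051] op 0.08551183334874074
[285 263]
```

View pics/c5.png

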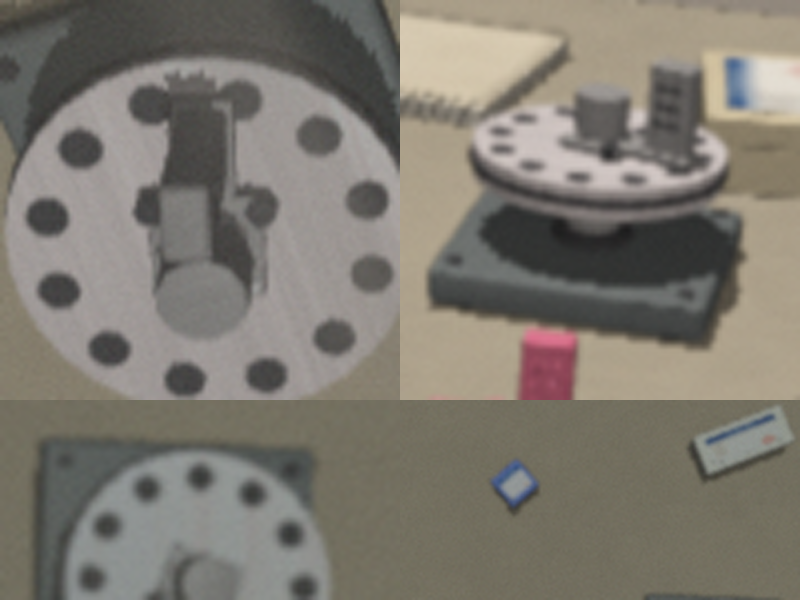

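The clip lies flat on the disc, right round the spindle below the head and released. The robot is clear and the bystanders are undisturbed. Handing in.

```bash
python3 -c "
from workcell import arm
print(arm.job_done())"
```

```text
the job is handed in; nothing more can be done
None
```

The clip is pressed into the spindle groove and let go, and I handed the job in at about 17.5 s of the 43 s allowed.

- **Finding the height:** I felt for the carousel top and met it at about 63 mm above the bench. I pressed slightly too far there, and the wrist force reached about 28 N before I backed off. That is under the 40 N limit but more than the touch needed.
- **Pressing in:** The clip went in level and centred. The highest reading was about 7 N as the jaws spread. It then snapped in, pulling on the gripper, and the force rose again to about 7 N at the predicted depth. These readings came only at the end of each step, so short peaks in between were not seen.
- **Final pictures:** They show the fork flat on the carousel, under the head and around the spindle, with the arm clear of it. The pink look-alike (seen only in part), the blue box and the white box look unmoved; the dropper bottle was outside these last pictures.
- **Not checked:** I did not pull up on the carousel to test that the clip holds it, and I did not measure the jaw angles.

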